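# Find the parts tin that is not really empty

### The arm

A 6-joint arm with a two-finger parallel gripper is mounted at the origin on a cart in front of the work surface, level with it; the furniture and walls round the work are solid. World frame = base frame: x ahead of the robot, y to its left, z up, the work surface at z = 0. Lengths are in m, angles in rad, forces in N, time in s.
With the tool pointing down it reaches from about 0.325 to 0.9 m from the base axis. Payload 3.5 kg.
Tool frame: the origin (TCP) lies at the very end of the fingers, on their centre line; the grasp point (between the pads) lies 19 mm behind it (manip.grip_point_offset is the distance from the TCP to the grasp point, in m); z points along the fingers, y is the line along which they close (so a half turn about z gives the same grasp; the last joint's range is limited). The gripper opens to 85 mm and grips with 20 to 120 N. Pads are 22 mm wide; open, the fingers measure 114 mm over their backs; the gripper's body (76 mm by 85 mm) begins 54 mm behind the grasp point. The pads swing forward as they close: fully open they stand 13 mm farther back than shut.
Start: joints at [1.206, 0.276, -0.026, 1.268, 0, 1.467], TCP at [0.162, 0.604, 0.231] pointing down, gripper open.
Joint ranges: [-3.12, 3.12], [-0.85, 1.88], [-1.08, 1.24], [-1.95, 2.15], [-1.57, 1.53], [-3.14, 3.14]. Speed limits (rad/s): [2.57, 2.57, 3.14, 3.14, 3.14, 3.14].

### API

Orientations are given as a rotation vector (axis times angle).
In Python, from station import readout, viewer, sign_off, manip gives the robot as it stands. The module is installed in compiled form; this text tells all that it offers.
- The arm moves only by the tool play_rows, never from a script. Its argument "rows" is a list of rows, each a list of 3 entries, a list of its own where there are three numbers: the shift along the tool's x, y, z in mm, then the turn, a rotation vector about the tool's x, y, z in degrees, then the opening, from 0 (shut) to 1 (fully open). A call has 1 to 12 rows; each row shifts and turns the commanded pose from where the row before left it, along the tool's axes as they then stand; what a row does not reach is not made up. A row lasts 1/8 s, in which the tool goes at most 62.5 mm and 10.7 degrees, less where a joint would pass 70% of its speed; a pose out of reach is approached as far as the arm can. A call is refused whole if a number of a shift passes 62.5 or a number of a turn 10.7, either way. A call with a gripper value outside its range is refused whole. The fingers move at their own pace and stop on an object; the grip force is fixed at half the most. Time passes only in rows, so rows that do not move let the fingers close. It gives the time, the measured TCP pose, the force, the opening and the grip force at its end, in the units of the state.
- readout.state(): the state, without advancing time (a new reading comes with each control period).
- viewer.camera(name): name is "scene" or "top" or "wrist"; returns a dict with "frame" (384x512x3 uint8, red, green, blue), "fov_y" (degrees; the focal length in pixels is half the picture's height over the tangent of half this angle, whatever the lens; pixels are square), "cx", "cy" (the principal point, pixels), "eye" and "rotation" of the camera in the world; the wrist camera has in their place "T_tool_cam" (4x4, takes a point from camera to tool coordinates, whose origin is the TCP and whose axes are the flange's). Camera axes: x right, y down, z forward; pixel columns grow to the right and rows downward; lengths in m; the calibration is good to about 2 mm. A picture is of the moment at which its call begins: read the wrist's pose just before it. There is no depth.
- sign_off(): hands the job in; it is judged then, once.
The state is a dict: "clock": time; "joint_positions": joint angles; "joint_vel": joint speeds; "effort": joint torques, N m; "tcp_pos": TCP position; "eef_rot": TCP orientation; "contact_force": force on the tool from outside, world axes, zero at the start; "ft_torque": the same for the moment, N m; "finger_gap": opening from 0.0 (shut) to 1.0 (fully open); "grasp_force": force on a finger pad.
Only numpy, scipy, OpenCV 4.12 (cv2) and the standard library are available. Lean on these libraries where they do the work, as an engineer would, in place of code of your own. Each camera call takes 0.05 s, during which the arm holds its last target. There are 200 camera calls.

### The job

Both of these parts tins were meant to have been emptied, but one still has a steel roller loose inside. Find out which: lift a tin well clear and rock it end to end at least twice, tipping each end well down in turn, and feel its weight and the rattle. Then set the empty tin down in the yellow tray and the tin with the roller in the blue tray, each flat on the tray's floor with its lid up; do not drop them, and leave the other things on the bench where they are.

Things in the scene. Friction and masses are not known exactly. Their poses are not given: they have to be found in the camera images.
- tin_a_center (a point): closed silver metal parts tin, lid shut for good; 80 (its x, the long way) x 56 (its y) x 42 mm tall (its z, out of the lid), 0.09 to 0.13 kg empty. The point is its centre, 21 mm above its underside. At the start it lies lid up on the sloping rack, its x pointing up the slope, against the rack's lip
- tin_b_center (a point): the other tin: same make, size, and markings as tin_a; point and axes as for tin_a
- tin_a: the tin of point tin_a_center; this origin is the centre of its underside. One of the two tins, and from outside one cannot see which, holds a loose steel roller (28 mm diameter, 40 mm long, 0.16 to 0.23 kg) that rolls from end to end when the tin is tipped
- tin_b: the tin of point tin_b_center; this origin is the centre of its underside
- rack: dark metal rack, fixed, 260 mm wide (y), 100 mm deep (x); origin under its middle, on the bench. Its deck slopes up at 30 degrees towards its +x, away from the robot, from 20 to 72 mm above the bench. Lip on the low edge 10 mm, rib between the bays 6 mm above the deck; bay centres at y = +-65 mm. The tins' y sides stand free, 74 mm apart: grip there, square to the deck
- tray_yellow: shallow open tray, fixed, plain yellow plastic, 120 (x) x 140 (y) x 18 mm tall, walls and floor 4 mm thick; origin at the centre of its underside, so a tin standing on its floor has its underside at 4 mm. For the empty tin
- tray_blue: shallow open tray, fixed, plain blue plastic, 120 (x) x 140 (y) x 18 mm tall, walls and floor 4 mm thick; origin at the centre of its underside, so a tin standing on its floor has its underside at 4 mm. For the tin with the roller
- screw_dish: round pressed-steel dish of small screws, 85 mm across, 18 mm tall; a bystander, to be left alone
- ssd: flat black 2.5-inch drive, 70 x 100 x 8 mm; a bystander, to be left alone

How it is judged:
On the way, in this order (a step that is already met when the one before it is completed fails the run):
1. a tin, lifted well clear (its centre more than 140 mm above the bench), is rocked so that the end that was uphill on the rack (its +x) points at least 17 degrees below level (((height (world z) of tin_a_center above 0.14 m and angle between tin_a_center's own x axis and vertical above 1.87 rad) or (height (world z) of tin_b_center above 0.14 m and angle between tin_b_center's own x axis and vertical above 1.87 rad))).
2. then, still lifted so, it is rocked the other way, its +x end at least 17 degrees above level (((height (world z) of tin_a_center above 0.14 m and angle between tin_a_center's own x axis and vertical below 1.27 rad) or (height (world z) of tin_b_center above 0.14 m and angle between tin_b_center's own x axis and vertical below 1.27 rad))).
At the end, for the whole second after the job is handed in: One tin is at rest, lid up within 7 degrees and flat on the floor of the yellow tray (its centre less than 32 mm above the tray's underside), pressing on it with less than 1.8 N: it is the empty one. The other rests likewise in the blue tray and presses with more than 1.8 N: it holds the roller ((((contact force between tin_a and tray_yellow between 0.4 and 1.8 N and angle between tin_a_center's own z axis and vertical below 0.12 rad and z of tin_a_center in the frame of tray_yellow below 0.032 m and linear speed of tin_a below 0.03 m/s) and (contact force between tin_b and tray_blue above 1.8 N and angle between tin_b_center's own z axis and vertical below 0.12 rad and z of tin_b_center in the frame of tray_blue below 0.032 m and linear speed of tin_b below 0.03 m/s)) or ((contact force between tin_b and tray_yellow between 0.4 and 1.8 N and angle between tin_b_center's own z axis and vertical below 0.12 rad and z of tin_b_center in the frame of tray_yellow below 0.032 m and linear speed of tin_b below 0.03 m/s) and (contact force between tin_a and tray_blue above 1.8 N and angle between tin_a_center's own z axis and vertical below 0.12 rad and z of tin_a_center in the frame of tray_blue below 0.032 m and linear speed of tin_a below 0.03 m/s)))); the robot touches nothing.
It fails at once if a tin is dropped: it moves faster than 0.7 m/s with no finger on it ((linear speed of tin_a above 0.7 m/s and contact force between the fingers and tin_a below 0.05 N) or (linear speed of tin_b above 0.7 m/s and contact force between the fingers and tin_b below 0.05 N)).
It fails at once if a bystander (the dish of screws or the flat drive) is moved more than 30 mm (distance of any of screw_dish, ssd from where it was at the start of the episode above 0.03 m).
It also fails if it takes over 67 s, if anything falls off the work surface, if the arm or the gripper's body presses on something with over 40 N, if the wrist force passes 120 N, or if a joint passes its speed limit or range.

## Working session

There is one attempt and no reset: what is moved stays moved. The work goes in short steps, Python scripts to look and compute and a tool call to move; the robot and the scene stay as the last step left them, time stands still between calls to the robot, and variables do not carry over. Pictures are saved under pics/ and viewed, at most 12 in all, crops included, and the job is handed in when it is done.

Besides the shell and the picture viewer there is one more tool, called as name([rows], argument=value, ...), one row to a line, values as JSON. play_rows: Moves the arm, as the interface text tells. Its arguments: {"type":"object","properties":{"rows":{"type":"array"}},"required":["rows"]}

```bash
mkdir -p pics; python3 - <<'E'
from station import readout, viewer
import cv2, numpy as np, pickle
s=readout.state(); print(s)
d={}
for n in ("scene","top"):
    c=viewer.camera(n); d[n]=c; cv2.imwrite(f"pics/{n}0.png",c["frame"][:,:,::-1])
    print(n,c["fov_y"],c["cx"],c["cy"],c["eye"],np.round(c["rotation"],4).tolist())
pickle.dump(d,open("d.pkl","wb"))
E
```

```text
{'clock': 0.0, 'joint_positions': array([ 1.20563428e+00,  2.77144017e-01, -2.78819820e-02,  1.26799627e+00,
        2.11189898e-05,  1.46738483e+00]), 'joint_vel': array([-7.32604844e-04,  1.28869325e-04, -6.73161404e-05, -1.24140923e-03,
        1.64683055e-03,  6.61570927e-04]), 'effort': array([ 9.68271070e-05, -4.45508373e+01,  2.95206892e+01,  1.64823473e-02,
       -2.76305724e-05,  4.98712325e-06]), 'tcp_pos': array([0.16146474, 0.60298084, 0.23015234]), 'eef_rot': array([-0.40991375, -3.11419139,  0.00339269]), 'contact_force': array([-0.19192763, -0.01754079, -0.25867964]), 'ft_torque': array([-0.07307079,  0.02990879, -0.00763967]), 'grasp_force': 0.0, 'finger_gap': 0.9997163638378505}
scene 56.12147252704102 259.02004173338855 195.34589769249115 [ 0.26571798 -0.67879345  0.56369781] [-2.1416, 0.4698, -0.2516]
top 56.57155186417783 258.14031258094485 194.24801321854522 [ 0.41383957 -0.07423491  1.09887884] [-2.1597, 2.1437, -0.1437]
```

View pics/top0.png

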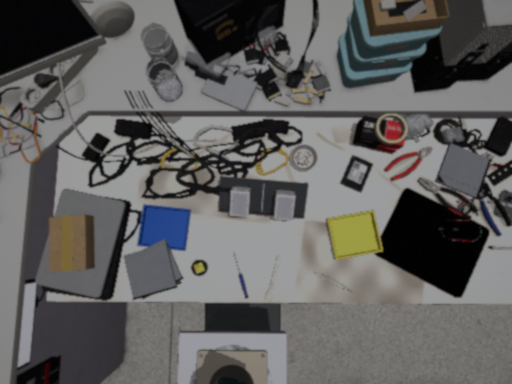

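View pics/scene0.png

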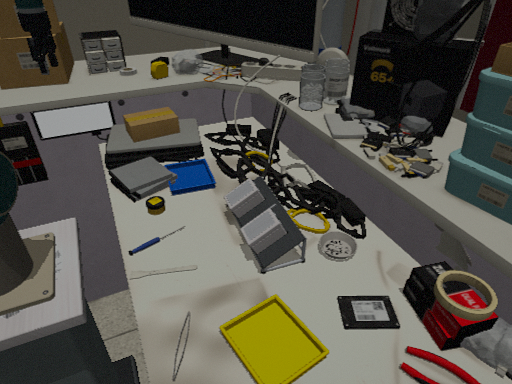

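The top view shows the rack at about (263,198) with tins at (239,203) and (284,206), the blue tray at (164,228) and the yellow tray at (354,234). The scene view shows the same layout, with the dish and ssd beyond the rack and yellow tray. I'll measure these next.

```bash
cat > h.py <<'E'
import numpy as np, cv2
from scipy.spatial.transform import Rotation as R
def Rm(c):
    r=np.array(c["rotation"]); return R.from_rotvec(r).as_matrix() if r.size==3 else r
def f(c): return 192/np.tan(np.radians(c["fov_y"]/2))
def ray(c,u,v,z,eye=None,rot=None):
    e=c["eye"] if eye is None else eye; M=Rm(c) if rot is None else rot
    d=M@np.array([(u-c["cx"])/f(c),(v-c["cy"])/f(c),1]); return e+d*(z-e[2])/d[2]
def proj(c,p):
    q=(np.atleast_2d(p)-c["eye"])@Rm(c); return q[:,:2]/q[:,2:]*f(c)+[c["cx"],c["cy"]]
def mask(c,col):
    hsv=cv2.cvtColor(c["frame"],cv2.COLOR_RGB2HSV)
    lo,hi=dict(blue=((105,150,60),(125,255,255)),yellow=((24,150,90),(33,255,255)))[col]
    m=cv2.inRange(hsv,lo,hi); n,l,s,_=cv2.connectedComponentsWithStats(m)
    return (l==1+np.argmax(s[1:,4])).astype(np.uint8)
E
python3 - <<'E'
import pickle; from h import *
d=pickle.load(open("d.pkl","rb"))
for n in d:
  c=d[n]; print(n,"axes z",np.round(Rm(c)[:,2],3),"x",np.round(Rm(c)[:,0],3))
  for col in("blue","yellow"):
    cs=cv2.findContours(mask(c,col),0,2)[0][0][:,0]
    P=np.array([ray(c,u,v,0.018) for u,v in cs])[:,:2].astype(np.float32)
    print(n,col,len(cs),cv2.minAreaRect(P))
c=d["top"]
im=c["frame"][165:225,205:320,::-1]; cv2.imwrite("pics/crop.png",cv2.resize(im,None,fx=6.5,fy=6.5,interpolation=cv2.INTER_CUBIC))
c=d["scene"]
im=c["frame"][165:275,215:315,::-1]; cv2.imwrite("pics/crop2.png",cv2.resize(im,None,fx=5.4,fy=5.4,interpolation=cv2.INTER_CUBIC))
E
```

```text
scene axes z [ 0.348  0.742 -0.573] x [ 0.907 -0.421  0.005]
scene blue 87 ((0.4576994776725769, 0.2140280157327652), (0.15290479362010956, 0.12445675581693649), 84.57122039794922)
scene yellow 135 ((0.43939268589019775, -0.36530548334121704), (0.1260475069284439, 0.14866894483566284), 10.549760818481445)
top axes z [ 0.134  0.001 -0.991] x [ 0.007 -1.    -0.   ]
top blue 66 ((0.45775121450424194, 0.21349646151065826), (0.14371396601200104, 0.11978332698345184), 84.14112854003906)
top yellow 63 ((0.4486616551876068, -0.41856133937835693), (0.119036003947258, 0.04579884558916092), 4.355040073394775)
```

View pics/crop.png

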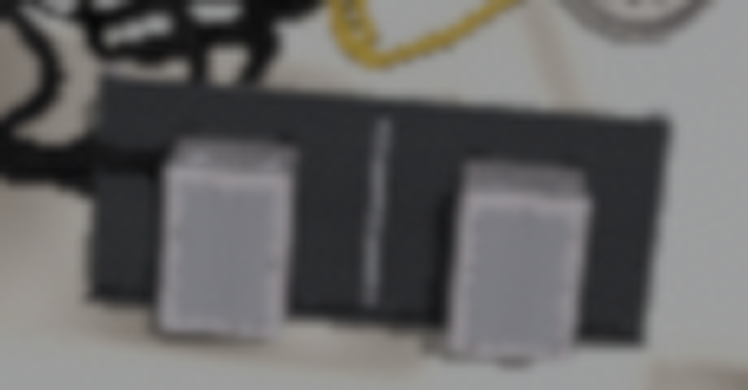

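View pics/crop2.png

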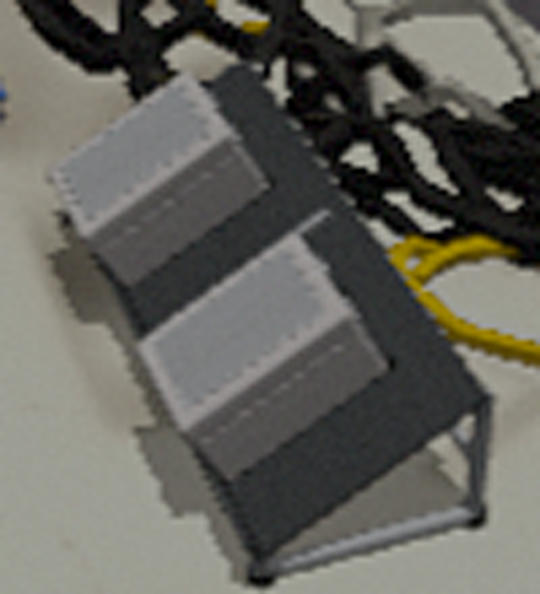

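```bash
cat >> h.py <<'E'
s30=np.sin(np.pi/6); c30=np.cos(np.pi/6)
RS=np.array([[c30,0,-s30],[0,1,0],[s30,0,c30]])   # slope frame cols: x up the slope, y, z normal
def tin(p,yb): # p: rack x,y,yaw, t (deck dist of the centre from the rack's mid-plane deck point)
    x,y,w,t=p; M=R.from_euler('z',w).as_matrix()
    ctr=M@(np.array([0,yb,.046])+RS@[t,0,.021])+[x,y,0]; return ctr,M@RS
E
python3 - <<'E'
import pickle; from h import *
from scipy.optimize import least_squares
d=pickle.load(open("d.pkl","rb"))
# lid corner order: up+y, up-y, down-y, down+y
T={'top':{.065:[(165,172),(290,170),(278,335),(158,330)],-.065:[(460,195),(592,203),(577,352),(447,350)]},
'scene':{.065:[(190,80),(235,140),(85,235),(50,178)],-.065:[(300,235),(350,315),(190,430),(140,347)]}}
K={'top':(6.5,205,165),'scene':(5.4,215,165)}
L=np.array([[.04,.028,.021],[.04,-.028,.021],[-.04,-.028,.021],[-.04,.028,.021]])
def res(p,cams=('top','scene')):
    r=[]
    for n in cams:
        k,ox,oy=K[n]
        for yb,q in T[n].items():
            c,M=tin(p[:4],yb); r.append(proj(d[n],L@M.T+c)-((np.array(q)+.5)/k-.5+[ox,oy]))
    return np.concatenate(r).ravel()
for cams in (('top','scene'),('top',),('scene',)):
    s=least_squares(res,[.55,-.05,0,0],args=(cams,)); p=s.x
    print(cams,p.round(4),np.sqrt(2*s.cost/len(s.fun)));print([tin(p,b)[0].round(4) for b in(.065,-.065)])
    if len(cams)==2: np.save("rack.npy",p); print(np.round(s.fun.reshape(-1,2),1).tolist())
for n in d:
  c=d[n]
  hsv=cv2.cvtColor(c["frame"],cv2.COLOR_RGB2HSV); m=cv2.inRange(hsv,(22,100,60),(36,255,255))
  m=cv2.morphologyEx(m,cv2.MORPH_CLOSE,np.ones((3,3)))
  k,l,s,_=cv2.connectedComponentsWithStats(m); m=(l==1+np.argmax(s[1:,4])).astype(np.uint8)
  cs=cv2.findContours(m,0,2)[0][0][:,0]
  P=np.array([ray(c,u,v,0.018) for u,v in cs])[:,:2].astype(np.float32)
  print(n,cv2.minAreaRect(P))
for n,px in (('top',(303,157)),('top',(357,174))): print(ray(d[n],*px,.01))
print(R.from_rotvec([-0.40991375, -3.11419139,  0.00339269]).as_matrix().round(3))
E
```

```text
('top', 'scene') [ 0.5574 -0.0857 -0.0681 -0.0181] 0.7891205063776906
[array([ 0.5357, -0.0191,  0.0551]), array([ 0.5268, -0.1488,  0.0551])]
[[0.0, -1.3], [0.4, 0.5], [0.7, 0.4], [0.2, -0.3], [0.2, -1.4], [-0.5, -1.1], [-1.0, 1.1], [-0.1, -0.0], [-0.0, -1.6], [-0.2, -0.7], [-0.2, 1.7], [-0.5, -0.7], [-0.2, -0.4], [1.0, 0.2], [-0.9, 1.5], [-0.3, 0.3]]
('top',) [ 0.554  -0.0855 -0.064  -0.0152] 0.7046491429654909
[array([ 0.5345, -0.0191,  0.0566]), array([ 0.5262, -0.1488,  0.0566])]
('scene',) [ 0.5932 -0.0687 -0.0653 -0.0495] 0.5774433400143623
[array([ 5.441e-01, -3.000e-04,  3.940e-02]), array([ 0.5357, -0.13  ,  0.0394])]
scene ((0.43870487809181213, -0.3657960891723633), (0.128001868724823, 0.1504003256559372), 10.400412559509277)
top ((0.438174307346344, -0.36521169543266296), (0.12692415714263916, 0.15011075139045715), 10.389873504638672)
[ 0.67909203 -0.2122069   0.01      ]
[ 0.62634035 -0.37926007  0.01      ]
[[-0.966  0.259 -0.001]
 [ 0.259  0.966 -0.002]
 [ 0.    -0.002 -1.   ]]
```

```bash
cat >> h.py <<'E'
def rows(p0,r0,p1,r1,k):
    A=R.from_rotvec(r0).as_matrix(); rel=R.from_matrix(A.T@(R.from_rotvec(r1).as_matrix())).as_rotvec(); w=rel/k
    S=sum(R.from_rotvec(w*i).as_matrix() for i in range(k)); v=np.linalg.solve(S,A.T@(np.array(p1)-p0))
    path=[np.array(p0)]
    for i in range(k): path.append(path[-1]+A@R.from_rotvec(w*i).as_matrix()@v)
    print(k,"x shift",(v*1e3).round(1),"turn",np.degrees(w).round(2),"mid",path[k//2].round(3),"end",path[-1].round(3))
def grasp(p,yb,back=0,up=.006): # TCP pose, square to the deck, backed off
    c,M=tin(p,yb); z=-M[:,2]; Q=np.column_stack([-M[:,0],M[:,1],z])
    return c+z*(.019-up-back),R.from_matrix(Q).as_rotvec()
E
python3 - <<'E'
from h import *; from station import readout
p=np.array([.5525,-.0856,-.066,-.0115]); np.save("rack.npy",p)
print(tin(p,.065)[0],tin(p,-.065)[0])
s=readout.state(); P,Q=grasp(p,.065,.15); print(P,Q)
rows(s["tcp_pos"],s["eef_rot"],P,Q,20)
E
```

```text
[ 0.53637214 -0.01939219  0.05843653] [ 0.52779837 -0.14910915  0.05843653]
[ 0.46802128 -0.01487447  0.17708201] [ 0.08638437  2.61675786 -0.02314662]
20 x shift [-19.3 -28.    7.5] turn [-0.15 -1.5  -0.55] mid [0.296 0.287 0.177] end [ 0.468 -0.015  0.177]
```

play_rows([
  [[-19.3,-28,7.5],[-0.15,-1.5,-0.55],1],
  [[-19.3,-28,7.5],[-0.15,-1.5,-0.55],1],
  [[-19.3,-28,7.5],[-0.15,-1.5,-0.55],1],
  [[-19.3,-28,7.5],[-0.15,-1.5,-0.55],1],
  [[-19.3,-28,7.5],[-0.15,-1.5,-0.55],1],
  [[-19.3,-28,7.5],[-0.15,-1.5,-0.55],1],
  [[-19.3,-28,7.5],[-0.15,-1.5,-0.55],1],
  [[-19.3,-28,7.5],[-0.15,-1.5,-0.55],1],
  [[-19.3,-28,7.5],[-0.15,-1.5,-0.55],1],
  [[-19.3,-28,7.5],[-0.15,-1.5,-0.55],1],
])

```text
clock: 1.35
tcp_pos: [0.2964, 0.2864, 0.1769]
eef_rot: [0.236, 2.869, -0.013]
contact_force: [0.2, -0.6, 0.5]
finger_gap: 1.0
grasp_force: 0.0
```

play_rows([
  [[-19.3,-28,7.5],[-0.15,-1.5,-0.55],1],
  [[-19.3,-28,7.5],[-0.15,-1.5,-0.55],1],
  [[-19.3,-28,7.5],[-0.15,-1.5,-0.55],1],
  [[-19.3,-28,7.5],[-0.15,-1.5,-0.55],1],
  [[-19.3,-28,7.5],[-0.15,-1.5,-0.55],1],
  [[-19.3,-28,7.5],[-0.15,-1.5,-0.55],1],
  [[-19.3,-28,7.5],[-0.15,-1.5,-0.55],1],
  [[-19.3,-28,7.5],[-0.15,-1.5,-0.55],1],
  [[-19.3,-28,7.5],[-0.15,-1.5,-0.55],1],
  [[-19.3,-28,7.5],[-0.15,-1.5,-0.55],1],
  [[0,0,0],[0,0,0],1],
  [[0,0,0],[0,0,0],1],
])

```text
clock: 2.85
tcp_pos: [0.4673, -0.0143, 0.1761]
eef_rot: [0.086, 2.617, -0.021]
contact_force: [-0.2, -0.8, -0.7]
finger_gap: 0.997
grasp_force: 0.0
```

```bash
python3 - <<'E'
from h import *; from station import readout,viewer
import pickle
s=readout.state(); c=viewer.camera("wrist"); pickle.dump((s,c),open("w1.pkl","wb"))
print(s["clock"],s["tcp_pos"],s["eef_rot"],s["contact_force"],s["ft_torque"]); print(c["T_tool_cam"],c["fov_y"],c["cx"],c["cy"])
p=np.load("rack.npy"); rows(s["tcp_pos"],s["eef_rot"],*grasp(p,.065,.07),3)
im=c["frame"][:,:,::-1].copy()
# overlay of the predicted lid
T=np.eye(4);T[:3,:3]=R.from_rotvec(s["eef_rot"]).as_matrix();T[:3,3]=s["tcp_pos"];T=T@c["T_tool_cam"]
L=np.array([[.04,.028,.021],[.04,-.028,.021],[-.04,-.028,.021],[-.04,.028,.021]])
for b in(.065,-.065):
    ct,M=tin(p,b); q=(L@M.T+ct-T[:3,3])@T[:3,:3]; q=q[:,:2]/q[:,2:]*f(c)+[c["cx"],c["cy"]]; print(q.round(0).tolist())
    cv2.polylines(im,[q.astype(int)],True,(0,0,255),1)
cv2.imwrite("pics/w1.png",im)
E
```

```text
2.85 [ 0.46728984 -0.01427884  0.17606226] [ 0.08591046  2.61694671 -0.02116481] [-0.17877811 -0.75715863 -0.6530171 ] [-0.01457434  0.50223514  0.01161802]
[[-1.60846223e-06 -9.48029318e-01 -3.18182986e-01  8.21941788e-02]
 [ 1.00000000e+00  3.12508283e-06 -1.43663633e-05 -4.38513963e-04]
 [ 1.46140818e-05 -3.18182986e-01  9.48029318e-01 -1.42445561e-01]
 [ 0.00000000e+00  0.00000000e+00  0.00000000e+00  1.00000000e+00]] 70.69227701836849 257.833236202948 191.91808072673575
3 x shift [-0.4 -0.2 26.5] turn [ 0.03 -0.   -0.  ] mid [ 0.481 -0.015  0.153] end [ 0.508 -0.018  0.108]
[[284.0, 225.0], [231.0, 225.0], [228.0, 149.0], [287.0, 149.0]]
[[160.0, 225.0], [107.0, 225.0], [92.0, 149.0], [151.0, 149.0]]
```

View pics/w1.png

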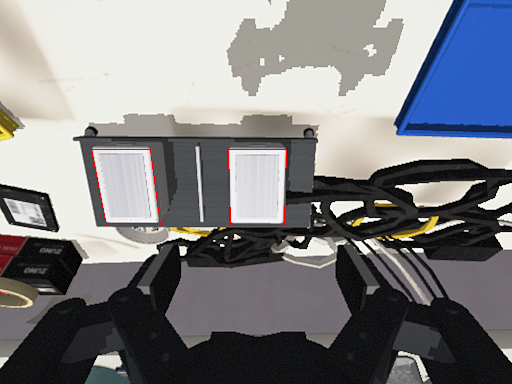

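The predicted lid outlines match both tins to about 1 to 2 px: one lid is at (258,187), midway between the fingers, and the other at (127,187). I'll descend on the first.

play_rows([
  [[-0.3,-0.2,30],[0,0,0],1],
  [[-0.3,-0.2,30],[0,0,0],1],
  [[-0.3,-0.2,30],[0,0,0],1],
  [[-0.3,0,25],[0,0,0],1],
  [[0,0,20],[0,0,0],1],
  [[0,0,14],[0,0,0],1],
  [[0,0,0],[0,0,0],1],
  [[0,0,0],[0,0,0],1],
])

```text
clock: 3.9
tcp_pos: [0.5436, -0.0193, 0.0488]
eef_rot: [0.084, 2.615, -0.021]
contact_force: [-0.4, -0.2, 0.2]
finger_gap: 1.001
grasp_force: 0.0
```

play_rows([
  [[0,0,0],[0,0,0],0],
  [[0,0,0],[0,0,0],0],
  [[0,0,0],[0,0,0],0],
  [[0,0,0],[0,0,0],0],
  [[0,0,0],[0,0,0],0],
  [[0,0,0],[0,0,0],0],
])

```text
clock: 4.65
tcp_pos: [0.5439, -0.02, 0.0495]
eef_rot: [0.086, 2.614, -0.022]
contact_force: [-4.1, 0.7, 7.0]
finger_gap: 0.646
grasp_force: 62.7
```

play_rows([
  [[0,0,-8],[0,0,0],0],
  [[0,0,-16],[0,0,0],0],
  [[0,0,-25],[0,0,0],0],
  [[0,0,-35],[0,0,0],0],
  [[0,0,-35],[0,0,0],0],
  [[0,0,-35],[0,0,0],0],
  [[0,0,-30],[0,0,0],0],
  [[0,0,-16],[0,0,0],0],
  [[0,0,0],[0,0,0],0],
  [[0,0,0],[0,0,0],0],
])

```text
clock: 5.9
tcp_pos: [0.443, -0.0136, 0.2206]
eef_rot: [0.086, 2.616, -0.022]
contact_force: [-0.3, 0.9, -1.6]
finger_gap: 0.645
grasp_force: 63.9
```

```bash
cat > weigh.py <<'E'
from station import readout,viewer; import numpy as np
F=[];T=[];E=[]
for i in range(16):
    viewer.camera("top"); s=readout.state(); F.append(s["contact_force"]);T.append(s["ft_torque"]);E.append(s["effort"])
print(s["clock"],s["tcp_pos"].round(4),s["eef_rot"].round(3),s["joint_positions"].round(2),s["finger_gap"])
print("F",np.mean(F,0).round(3),np.std(F,0).round(2),"T",np.mean(T,0).round(3),np.std(T,0).round(3)); print(np.mean(E,0).round(3))
E
python3 weigh.py
```

```text
6.7 [ 0.4437 -0.0137  0.2216] [ 0.085  2.615 -0.022] [-0.23 -0.41 -0.8   0.67  0.08 -0.15] 0.6488472446925864
F [ 0.147  0.139 -1.046] [0.49 0.44 0.51] T [ 0.024  0.587 -0.01 ] [0.032 0.029 0.028]
[  0.    -10.693  32.853  -3.573   0.225  -0.   ]
```

play_rows([
  [[0,0,0],[0,3,0],0],
  [[0,0,0],[0,6,0],0],
  [[0,0,0],[0,8,0],0],
  [[0,0,0],[0,8,0],0],
  [[0,0,0],[0,8,0],0],
  [[0,0,0],[0,8,0],0],
  [[0,0,0],[0,8,0],0],
  [[0,0,0],[0,6,0],0],
  [[0,0,0],[0,3,0],0],
  [[0,0,0],[0,0,0],0],
  [[0,0,0],[0,0,0],0],
])

```text
clock: 8.07
tcp_pos: [0.4438, -0.0137, 0.2216]
eef_rot: [-0.086, -2.655, -0.022]
contact_force: [-0.7, -0.7, -0.8]
finger_gap: 0.647
grasp_force: 63.9
```

```bash
python3 weigh.py
```

```text
8.875 [ 0.4437 -0.0137  0.2215] [-0.086 -2.653 -0.022] [-0.15  0.31 -0.1   1.65 -0.04 -0.08] 0.6416808160479046
F [ 0.062  0.166 -1.071] [0.49 0.5  0.6 ] T [-0.03  -0.562 -0.008] [0.029 0.022 0.025]
[-5.0000e-03 -4.2585e+01  2.5609e+01  3.3620e+00 -1.0800e-01  0.0000e+00]
```

First tin weighs about 1.05 N, so it looks empty. I'll rock it the other way.

play_rows([
  [[0,0,0],[0,-3,0],0],
  [[0,0,0],[0,-6,0],0],
  [[0,0,0],[0,-8,0],0],
  [[0,0,0],[0,-8,0],0],
  [[0,0,0],[0,-8,0],0],
  [[0,0,0],[0,-8,0],0],
  [[0,0,0],[0,-8,0],0],
  [[0,0,0],[0,-6,0],0],
  [[0,0,0],[0,0,0],0],
  [[0,0,0],[0,0,0],0],
  [[0,0,0],[0,0,0],0],
])

```text
clock: 10.25
tcp_pos: [0.4452, -0.014, 0.2227]
eef_rot: [0.087, 2.667, -0.02]
contact_force: [-0.4, 0.4, -1.7]
finger_gap: 0.645
grasp_force: 63.9
```

```bash
python3 weigh.py; cat >> h.py <<'E'
def place(x,y,yaw,z): return np.array([x,y,z]),R.from_matrix(R.from_euler('z',yaw,degrees=True).as_matrix()@np.diag([-1,1,-1.])).as_rotvec()
E
python3 - <<'E'
from h import *; from station import readout
s=readout.state(); 
rows(s["tcp_pos"],s["eef_rot"],*place(.4385,-.3655,10.4,.12),11)
E
```

```text
11.05 [ 0.4437 -0.0137  0.2216] [ 0.087  2.667 -0.02 ] [-0.23 -0.38 -0.76  0.73  0.07 -0.14] 0.6448042989820538
F [-0.103 -0.217 -1.021] [0.37 0.48 0.47] T [0.032 0.548 0.005] [0.024 0.029 0.026]
[ -0.    -12.137  32.619  -3.251   0.201  -0.   ]
11 x shift [  4.4 -31.8   8.8] turn [-0.3   2.45 -1.26] mid [ 0.437 -0.173  0.174] end [ 0.438 -0.365  0.12 ]
```

play_rows([
  [[4.4,-31.8,8.8],[-0.3,2.45,-1.26],0],
  [[4.4,-31.8,8.8],[-0.3,2.45,-1.26],0],
  [[4.4,-31.8,8.8],[-0.3,2.45,-1.26],0],
  [[4.4,-31.8,8.8],[-0.3,2.45,-1.26],0],
  [[4.4,-31.8,8.8],[-0.3,2.45,-1.26],0],
  [[4.4,-31.8,8.8],[-0.3,2.45,-1.26],0],
  [[4.4,-31.8,8.8],[-0.3,2.45,-1.26],0],
  [[4.4,-31.8,8.8],[-0.3,2.45,-1.26],0],
  [[4.4,-31.8,8.8],[-0.3,2.45,-1.26],0],
  [[4.4,-31.8,8.8],[-0.3,2.45,-1.26],0],
  [[4.4,-31.8,8.8],[-0.3,2.45,-1.26],0],
  [[0,0,0],[0,0,0],0],
])

```text
clock: 12.55
tcp_pos: [0.4393, -0.3676, 0.1191]
eef_rot: [-0.282, 3.128, -0.001]
contact_force: [-0.6, 0.8, -0.9]
finger_gap: 0.646
grasp_force: 64.0
```

```bash
python3 - <<'E'
from h import *; from station import readout,viewer
viewer.camera("wrist");viewer.camera("wrist")
s=readout.state(); print(s["tcp_pos"],s["eef_rot"],s["clock"])
rows(s["tcp_pos"],s["eef_rot"],*place(.4385,-.3655,10.4,.02),4)
c=viewer.camera("wrist"); cv2.imwrite("pics/w2.png",c["frame"][:,:,::-1])
E
```

```text
[ 0.43830861 -0.36504247  0.11946673] [-2.83621589e-01  3.12848046e+00  1.61639827e-03] 12.65
4 x shift [-0.  -0.1 24.9] turn [ 0.01  0.01 -0.01] mid [ 0.438 -0.365  0.07 ] end [ 0.438 -0.366  0.02 ]
```

View pics/w2.png

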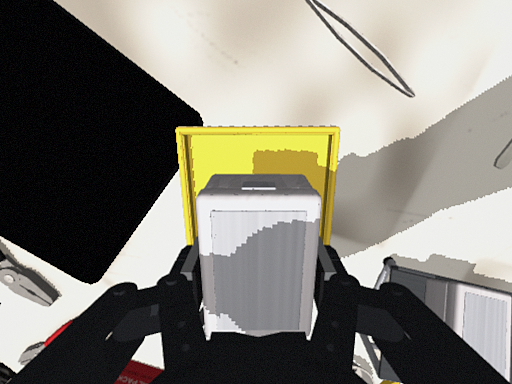

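The tin is held level, squarely over the yellow tray: tray walls at columns 180 to 338, tin centred at 258. I'll lower it.

play_rows([
  [[0,0,25],[0,0,0],0],
  [[0,0,25],[0,0,0],0],
  [[0,0,25],[0,0,0],0],
  [[0,0,15],[0,0,0],0],
  [[0,0,8],[0,0,0],0],
  [[0,0,3],[0,0,0],0],
  [[0,0,2],[0,0,0],0],
  [[0,0,0],[0,0,0],0],
])

```text
clock: 13.7
tcp_pos: [0.4387, -0.3656, 0.0174]
eef_rot: [-0.284, 3.128, -0.001]
contact_force: [-0.0, -0.7, -1.0]
finger_gap: 0.648
grasp_force: 64.1
```

play_rows([
  [[0,0,1],[0,0,0],0],
  [[0,0,1],[0,0,0],0],
  [[0,0,0],[0,0,0],0],
  [[0,0,0],[0,0,0],0],
])

```text
clock: 14.2
tcp_pos: [0.4384, -0.3652, 0.0149]
eef_rot: [-0.284, 3.128, -0.0]
contact_force: [0.3, 0.3, 0.4]
finger_gap: 0.645
grasp_force: 64.1
```

play_rows([
  [[0,0,1],[0,0,0],0],
  [[0,0,0],[0,0,0],0],
  [[0,0,0],[0,0,0],0],
])

```text
clock: 14.58
tcp_pos: [0.4383, -0.3652, 0.0138]
eef_rot: [-0.284, 3.128, 0.0]
contact_force: [0.8, -1.1, -1.9]
finger_gap: 0.646
grasp_force: 64.1
```

play_rows([
  [[0,0,1],[0,0,0],0],
  [[0,0,0],[0,0,0],0],
  [[0,0,0],[0,0,0],0],
])

```text
clock: 14.95
tcp_pos: [0.4385, -0.3653, 0.013]
eef_rot: [-0.284, 3.128, -0.0]
contact_force: [0.2, -0.6, 0.6]
finger_gap: 0.646
grasp_force: 64.1
```

play_rows([
  [[0,0,1],[0,0,0],0],
  [[0,0,0],[0,0,0],0],
  [[0,0,0],[0,0,0],0],
])

```text
clock: 15.32
tcp_pos: [0.4384, -0.3653, 0.0129]
eef_rot: [-0.284, 3.128, -0.0]
contact_force: [-2.1, 1.7, 6.3]
finger_gap: 0.645
grasp_force: 65.0
```

play_rows([
  [[0,0,0],[0,0,0],0.75],
  [[0,0,0],[0,0,0],0.9],
  [[0,0,0],[0,0,0],0.9],
  [[0,0,-3],[0,0,0],0.9],
  [[0,0,-10],[0,0,0],0.9],
  [[0,0,-25],[0,0,0],1],
  [[0,0,-40],[0,0,0],1],
  [[0,0,-40],[0,0,0],1],
  [[0,0,0],[0,0,0],1],
])

```text
clock: 16.45
tcp_pos: [0.4409, -0.3679, 0.1348]
eef_rot: [-0.284, 3.123, -0.011]
contact_force: [0.1, -0.9, -1.1]
finger_gap: 1.004
grasp_force: 0.0
```

```bash
python3 - <<'E'
from h import *; from station import readout,viewer
s=readout.state(); c=viewer.camera("wrist"); cv2.imwrite("pics/w3.png",c["frame"][:,:,::-1])
p=np.load("rack.npy"); print(s["tcp_pos"])
rows(s["tcp_pos"],s["eef_rot"],*grasp(p,-.065,.14),10)
E
```

```text
[ 0.44091795 -0.36785072  0.13475232]
10 x shift [-4.7 22.  -2.7] turn [ 0.33 -2.95  1.39] mid [ 0.448 -0.256  0.149] end [ 0.464 -0.145  0.168]
```

View pics/w3.png

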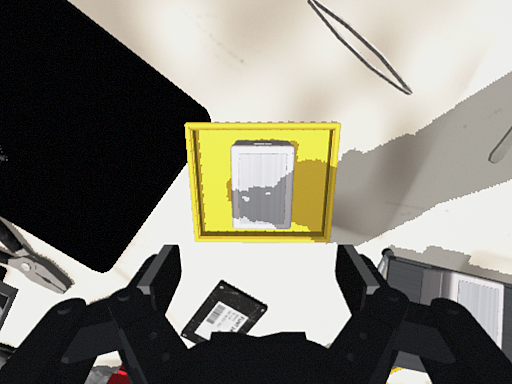

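The first tin sits flat in the yellow tray at (262,185). Now the second tin.

play_rows([
  [[-4.7,22,-2.7],[0.33,-2.95,1.39],1],
  [[-4.7,22,-2.7],[0.33,-2.95,1.39],1],
  [[-4.7,22,-2.7],[0.33,-2.95,1.39],1],
  [[-4.7,22,-2.7],[0.33,-2.95,1.39],1],
  [[-4.7,22,-2.7],[0.33,-2.95,1.39],1],
  [[-4.7,22,-2.7],[0.33,-2.95,1.39],1],
  [[-4.7,22,-2.7],[0.33,-2.95,1.39],1],
  [[-4.7,22,-2.7],[0.33,-2.95,1.39],1],
  [[-4.7,22,-2.7],[0.33,-2.95,1.39],1],
  [[-4.7,22,-2.7],[0.33,-2.95,1.39],1],
  [[0,0,0],[0,0,0],1],
  [[0,0,0],[0,0,0],1],
])

```text
clock: 18.0
tcp_pos: [0.4616, -0.1432, 0.1644]
eef_rot: [0.088, 2.624, -0.015]
contact_force: [-0.1, 0.7, 0.7]
finger_gap: 1.001
grasp_force: 0.0
```

```bash
python3 - <<'E'
from h import *; from station import readout,viewer
viewer.camera("wrist"); s=readout.state(); c=viewer.camera("wrist"); im=c["frame"][:,:,::-1].copy()
p=np.load("rack.npy"); print(s["tcp_pos"])
rows(s["tcp_pos"],s["eef_rot"],*grasp(p,-.065,0),5)
T=np.eye(4);T[:3,:3]=R.from_rotvec(s["eef_rot"]).as_matrix();T[:3,3]=s["tcp_pos"];T=T@c["T_tool_cam"]
L=np.array([[.04,.028,.021],[.04,-.028,.021],[-.04,-.028,.021],[-.04,.028,.021]])
ct,M=tin(p,-.065); q=(L@M.T+ct-T[:3,3])@T[:3,:3]; q=q[:,:2]/q[:,2:]*f(c)+[c["cx"],c["cy"]]
cv2.polylines(im,[q.astype(int)],True,(0,0,255),1); cv2.imwrite("pics/w4.png",im)
E
```

```text
[ 0.46196848 -0.14361184  0.16473533]
5 x shift [-0.9 -0.3 27.6] turn [ 0.06 -0.08 -0.03] mid [ 0.491 -0.146  0.118] end [ 0.534 -0.15   0.047]
```

View pics/w4.png

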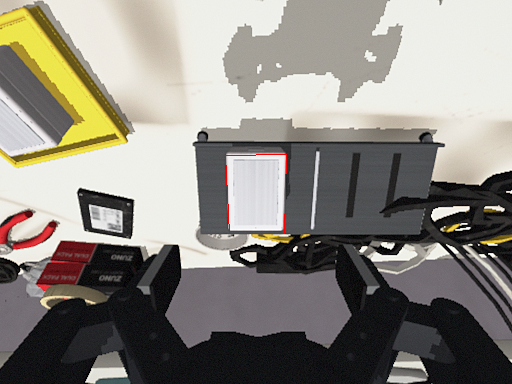

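The second lid fits its outline at (257,193), centred between the fingers. I'll descend, grip, lift and weigh.

play_rows([
  [[-0.9,-0.3,30],[0,0,0],1],
  [[-0.9,-0.3,30],[0,0,0],1],
  [[-0.9,-0.3,30],[0,0,0],1],
  [[-0.9,-0.3,22],[0,0,0],1],
  [[-0.9,0,16],[0,0,0],1],
  [[0,0,9],[0,0,0],1],
  [[0,0,0],[0,0,0],1],
  [[0,0,0],[0,0,0],1],
])

```text
clock: 19.1
tcp_pos: [0.5334, -0.1484, 0.0484]
eef_rot: [0.088, 2.623, -0.015]
contact_force: [0.6, 0.3, 0.8]
finger_gap: 0.998
grasp_force: 0.0
```

play_rows([
  [[0,0,0],[0,0,0],0],
  [[0,0,0],[0,0,0],0],
  [[0,0,0],[0,0,0],0],
  [[0,0,0],[0,0,0],0],
  [[0,0,0],[0,0,0],0],
  [[0,0,0],[0,0,0],0],
])

```text
clock: 19.85
tcp_pos: [0.5334, -0.1486, 0.049]
eef_rot: [0.088, 2.622, -0.017]
contact_force: [-4.4, -0.5, 6.5]
finger_gap: 0.645
grasp_force: 62.9
```

play_rows([
  [[0,0,-8],[0,0,0],0],
  [[0,0,-16],[0,0,0],0],
  [[0,0,-25],[0,0,0],0],
  [[0,0,-35],[0,0,0],0],
  [[0,0,-35],[0,0,0],0],
  [[0,0,-35],[0,0,0],0],
  [[0,0,-30],[0,0,0],0],
  [[0,0,-16],[0,0,0],0],
  [[0,0,0],[0,0,0],0],
  [[0,0,0],[0,0,0],0],
])

```text
clock: 21.1
tcp_pos: [0.4336, -0.1421, 0.2204]
eef_rot: [0.088, 2.625, -0.013]
contact_force: [0.2, -0.3, -3.5]
finger_gap: 0.644
grasp_force: 64.9
```

```bash
python3 weigh.py; python3 - <<'E'
from h import *; from station import readout
s=readout.state(); 
rows(s["tcp_pos"],s["eef_rot"],*place(.4577,.2137,-5.9,.12),11)
E
```

```text
21.9 [ 0.4345 -0.1427  0.2219] [ 0.088  2.623 -0.014] [-0.64 -0.35 -0.75  0.73  0.28 -0.51] 0.646524402084767
F [-0.045 -0.026 -2.919] [0.33 0.4  0.4 ] T [ 0.031  0.736 -0.001] [0.031 0.037 0.03 ]
[-4.0000e-03 -1.4121e+01  3.3308e+01 -3.3220e+00  8.7300e-01  0.0000e+00]
11 x shift [ 3.2 32.4  9. ] turn [0.08 2.69 0.18] mid [0.45  0.019 0.175] end [0.458 0.214 0.12 ]
```

The second tin weighs 2.92 N, so it holds the roller and goes to the blue tray.

play_rows([
  [[3.2,32.4,9],[0.08,2.69,0.18],0],
  [[3.2,32.4,9],[0.08,2.69,0.18],0],
  [[3.2,32.4,9],[0.08,2.69,0.18],0],
  [[3.2,32.4,9],[0.08,2.69,0.18],0],
  [[3.2,32.4,9],[0.08,2.69,0.18],0],
  [[3.2,32.4,9],[0.08,2.69,0.18],0],
  [[3.2,32.4,9],[0.08,2.69,0.18],0],
  [[3.2,32.4,9],[0.08,2.69,0.18],0],
  [[3.2,32.4,9],[0.08,2.69,0.18],0],
  [[3.2,32.4,9],[0.08,2.69,0.18],0],
  [[3.2,32.4,9],[0.08,2.69,0.18],0],
  [[0,0,0],[0,0,0],0],
])

```text
clock: 23.4
tcp_pos: [0.4592, 0.2158, 0.1195]
eef_rot: [0.156, 3.136, 0.003]
contact_force: [0.2, 0.3, -2.9]
finger_gap: 0.649
grasp_force: 65.2
```

```bash
python3 - <<'E'
from h import *; from station import readout,viewer
[viewer.camera("wrist") for i in range(6)]
s=readout.state(); c=viewer.camera("wrist"); cv2.imwrite("pics/w5.png",c["frame"][:,:,::-1]); print(s["tcp_pos"],s["eef_rot"])
rows(s["tcp_pos"],s["eef_rot"],*place(.4577,.2137,-5.9,.02),4)
E
```

```text
[0.45765855 0.21306331 0.12026584] [1.61759496e-01 3.13631502e+00 7.90493620e-04]
4 x shift [ 0.   0.2 25.1] turn [ 0.01  0.02 -0.  ] mid [0.458 0.213 0.07 ] end [0.458 0.214 0.02 ]
```

View pics/w5.png

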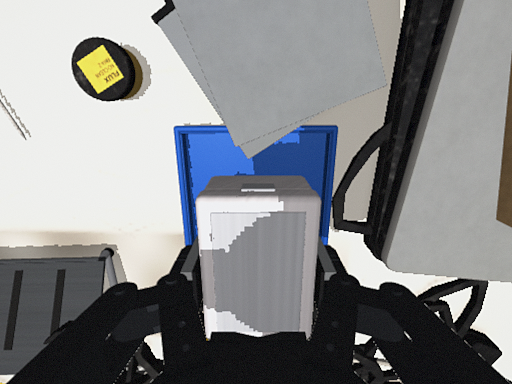

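The tin is square over the blue tray, with tray walls at columns 177 to 336. A grey board's corner at (250,158) overhangs the tray's near edge, so I'll locate it before lowering.

```bash
python3 - <<'E'
from h import *; from station import readout,viewer; import pickle
from scipy.optimize import least_squares
d=pickle.load(open("d.pkl","rb"))
s=readout.state(); c=viewer.camera("wrist")
T=np.eye(4);T[:3,:3]=R.from_rotvec(s["eef_rot"]).as_matrix();T[:3,3]=s["tcp_pos"];T=T@c["T_tool_cam"]
for z in (0,.02,.04,.06,.1): print(z,ray(c,250,158,z,T[:3,3],T[:3,:3]).round(3),"tray near-wall",ray(c,250,126,.018,T[:3,3],T[:3,:3]).round(3)[:2])
a=d["top"]["frame"][220:300,110:210,::-1]; b=d["scene"]["frame"][140:220,100:225,::-1]
a=cv2.resize(a,(500,400),interpolation=cv2.INTER_CUBIC); b=cv2.resize(b,None,fx=4.8,fy=5,interpolation=cv2.INTER_CUBIC)[:,:300*2]
cv2.imwrite("pics/cmp.png",np.hstack([cv2.resize(a,(375,300)),cv2.resize(b,(425,300))]))
E
```

```text
0 [0.428 0.208 0.   ] tray near-wall [0.396 0.212]
0.02 [0.424 0.209 0.02 ] tray near-wall [0.396 0.212]
0.04 [0.42 0.21 0.04] tray near-wall [0.396 0.212]
0.06 [0.416 0.211 0.06 ] tray near-wall [0.396 0.212]
0.1 [0.408 0.213 0.1  ] tray near-wall [0.396 0.212]
```

View pics/cmp.png

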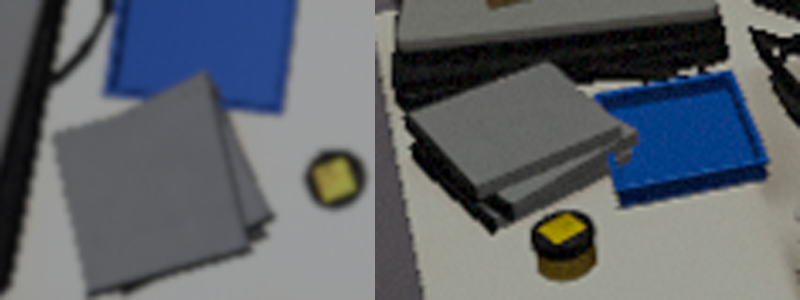

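```bash
python3 - <<'E'
from h import *; from station import readout,viewer; import pickle
from scipy.optimize import least_squares
d=pickle.load(open("d.pkl","rb"))
s=readout.state(); c=viewer.camera("wrist")
T=np.eye(4);T[:3,:3]=R.from_rotvec(s["eef_rot"]).as_matrix();T[:3,3]=s["tcp_pos"];T=T@c["T_tool_cam"]
w=dict(c); w["eye"]=T[:3,3]; w["rotation"]=T[:3,:3]
def r(p): return np.concatenate([proj(d["top"],p)[0]-[165.2,239.2],(proj(w,p)[0]-[250,158])/2,proj(d["scene"],p)[0]-[174.4,173.9]])
o=least_squares(r,[.42,.2,.03]); print(o.x,o.fun.round(1))
o=least_squares(lambda p:r(p)[:4],[.42,.2,.03]); print(o.x,o.fun.round(1))
E
```

```text
[0.42105445 0.20808532 0.02766828] [-1.8  0.  -0.9 -0.8  1.5  0.1]
[0.42412667 0.20814203 0.01433593] [-0.6 -1.  -0.4 -0.6]
```

The board corner is at about (0.421, 0.208), roughly 28 mm high. I'll place the tin 11.5 mm further along the tray's +x so it clears the board.

play_rows([
  [[-6,0.3,10],[0,0,0],0],
  [[-5.5,0.3,20],[0,0,0],0],
  [[0,0,20],[0,0,0],0],
  [[0,0,20],[0,0,0],0],
  [[0,0,15],[0,0,0],0],
  [[0,0,10],[0,0,0],0],
  [[0,0,5],[0,0,0],0],
  [[0,0,3],[0,0,0],0],
  [[0,0,0],[0,0,0],0],
  [[0,0,0],[0,0,0],0],
])

```text
clock: 25.1
tcp_pos: [0.4697, 0.2133, 0.0175]
eef_rot: [0.16, 3.136, 0.001]
contact_force: [-0.2, -0.0, -2.7]
finger_gap: 0.645
grasp_force: 65.2
```

play_rows([
  [[0,0,1],[0,0,0],0],
  [[0,0,1],[0,0,0],0],
  [[0,0,0],[0,0,0],0],
  [[0,0,0],[0,0,0],0],
])

```text
clock: 25.6
tcp_pos: [0.4692, 0.2131, 0.0149]
eef_rot: [0.16, 3.137, 0.001]
contact_force: [-0.2, -0.7, -2.9]
finger_gap: 0.645
grasp_force: 65.2
```

play_rows([
  [[0,0,1],[0,0,0],0],
  [[0,0,0],[0,0,0],0],
  [[0,0,0],[0,0,0],0],
])

```text
clock: 25.98
tcp_pos: [0.4692, 0.2132, 0.0139]
eef_rot: [0.16, 3.137, 0.001]
contact_force: [0.6, -0.6, -3.3]
finger_gap: 0.65
grasp_force: 65.2
```

play_rows([
  [[0,0,1],[0,0,0],0],
  [[0,0,0],[0,0,0],0],
  [[0,0,0],[0,0,0],0],
])

```text
clock: 26.35
tcp_pos: [0.4694, 0.2132, 0.0132]
eef_rot: [0.16, 3.137, 0.001]
contact_force: [0.0, -0.0, -0.8]
finger_gap: 0.648
grasp_force: 65.4
```

play_rows([
  [[0,0,0.7],[0,0,0],0],
  [[0,0,0],[0,0,0],0],
  [[0,0,0],[0,0,0],0],
])

```text
clock: 26.72
tcp_pos: [0.4696, 0.2132, 0.013]
eef_rot: [0.16, 3.137, 0.001]
contact_force: [-1.2, -1.4, 6.3]
finger_gap: 0.648
grasp_force: 66.1
```

play_rows([
  [[0,0,0],[0,0,0],0.75],
  [[0,0,0],[0,0,0],0.9],
  [[0,0,0],[0,0,0],0.9],
  [[0,0,-3],[0,0,0],0.9],
  [[0,0,-10],[0,0,0],0.9],
  [[0,0,-25],[0,0,0],1],
  [[0,0,-40],[0,0,0],1],
  [[0,0,-40],[0,0,0],1],
  [[0,0,0],[0,0,0],1],
  [[0,0,0],[0,0,0],1],
])

```text
clock: 27.98
tcp_pos: [0.469, 0.2131, 0.1304]
eef_rot: [0.16, 3.137, 0.001]
contact_force: [-1.2, -0.7, -0.6]
finger_gap: 1.001
grasp_force: 0.0
```

```bash
python3 - <<'E'
from h import *; from station import readout,viewer
a=viewer.camera("wrist")["frame"]; b=viewer.camera("scene")["frame"]
cv2.imwrite("pics/fin.png",np.hstack([cv2.resize(a,(400,300)),cv2.resize(b,(400,300))])[:,:,::-1])
E
```

```text
(no output)
```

View pics/fin.png

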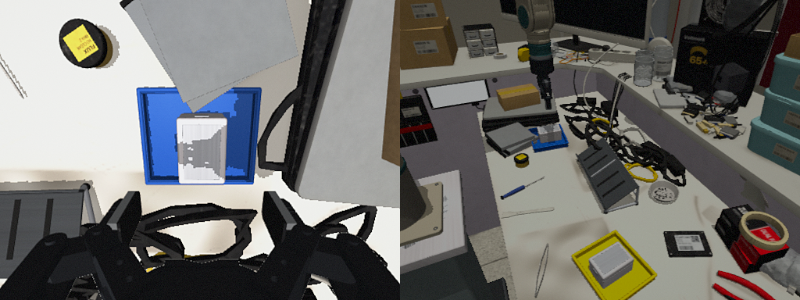

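Both tins lie flat in their trays, the second at (203,150) clear of the board, and the robot touches nothing.

```bash
python3 -c "
from station import sign_off; print(sign_off())"
```

```text
the job is handed in; nothing more can be done
None
```

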